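Light the ring under the red pot

TASK

Turn on the gas ring under the red pot: push the knob in front of that ring down against its spring, turn it anticlockwise about a quarter turn past its safety stop to full flame, and let go. Leave the other ring off and do not shift the red pot.

Things in the scene. Friction and masses are not known exactly. Their poses are not given: they have to be found in the camera images.
- left_grip (a point): On the left (+y) knob's axis, 119 mm above the table (up), where to grip; sinks with the knob, does not turn with it. x: level, to its own ring, centred 235 mm off; z up. Black grip bar 14 mm thick, 30 long; top 7 mm above this point, foot 29 below, on a skirt 56 mm across. Gate: top 27 mm below this point, 30 to 48 mm from the axis. Deck: 44 mm below.
- right_grip (a point): On the right (-y) knob's axis, 119 mm above the table (up), where to grip; sinks with the knob, does not turn with it. x: level, to its own ring, centred 235 mm off; z up. Black grip bar 14 mm thick, 30 long; top 7 mm above this point, foot 29 below, on a skirt 56 mm across. Gate: top 27 mm below this point, 30 to 48 mm from the axis. Deck: 44 mm below.
- left_knob (a joint): Turn of the left knob, rad, anticlockwise from above, end stop 1.7. Off: 0 to 0.15, grip bar along x of left_grip. While up, it is blocked at about 0.27: its red tab meets a steel gate on the deck. Pushed down 6 mm or more (travel 8 mm; spring 3 N, rising to 8 N) the tab passes under, and is clear beyond 0.95. Let go, it springs up and keeps its angle. Turning takes 0.05 N m.
- right_knob (a joint): Turn of the right knob, rad, anticlockwise from above, end stop 1.7. Off: 0 to 0.15, grip bar along x of right_grip. While up, it is blocked at about 0.27: its red tab meets a steel gate on the deck. Pushed down 6 mm or more (travel 8 mm; spring 3 N, rising to 8 N) the tab passes under, and is clear beyond 0.95. Let go, it springs up and keeps its angle. Turning takes 0.05 N m.
- red_pot_center (a point): Centre (half-way up) of the red pot, 156 mm across, 85 mm high, with a dark loop at each side, within 10 mm of the centre of one of the hob's two rings; a like pot of bare steel is on the other. The hob is a metal box 400 x 540 mm, 75 mm high; its two knobs are on the deck along the robot's side, 280 mm apart, each straight in front of its ring.
Mind the look-alikes: they are no part of the job. There is more than one size of the part that bears red_pot_center; the job needs the smaller.

How it is judged (in metres and radians):
On the way:
1. the knob in front of the red pot's ring has been turned past its safety stop (beyond 1 rad) (((horizontal distance between red_pot_center and left_grip below 0.29 m and value of joint left_knob above 1 rad) or (horizontal distance between red_pot_center and right_grip below 0.29 m and value of joint right_knob above 1 rad))), for 0.1 s.
At the end, for the whole second after the job is handed in: The knob in front of the red pot's ring stands at 1.2 rad or more (about a quarter turn, up to its end stop at 1.7), the other knob is still off (below 0.45 rad), and the red pot is within 30 mm of where it started (((horizontal distance between red_pot_center and left_grip below 0.29 m and value of joint left_knob above 1.2 rad and value of joint right_knob below 0.45 rad) or (horizontal distance between red_pot_center and right_grip below 0.29 m and value of joint right_knob above 1.2 rad and value of joint left_knob below 0.45 rad)) and distance of red_pot_center from where it was at the start of the episode below 0.03 m); the robot touches nothing.
It fails at once if the other ring's knob is turned past its stop (beyond 0.6 rad) ((horizontal distance between red_pot_center and left_grip below 0.29 m and value of joint right_knob above 0.6 rad) or (horizontal distance between red_pot_center and right_grip below 0.29 m and value of joint left_knob above 0.6 rad)).
It fails at once if the red pot is shifted by more than 30 mm (distance of red_pot_center from where it was at the start of the episode above 0.03 m).
It also fails if it takes over 35 s, if anything falls off the work surface, if the arm or the gripper's body presses on something with over 40 N, if the wrist force passes 120 N, or if a joint passes its speed limit or range.

ROBOT

A 6-joint arm with a two-finger parallel gripper is mounted at the origin on the work surface. World frame = base frame: x ahead of the robot, y to its left, z up, the work surface at z = 0. Lengths are in m, angles in degrees, forces in N, time in s.
With the tool pointing down it reaches from about 0.25 to 0.725 m from the base axis. Payload 9.7 kg.
Tool frame: the origin (TCP) lies at the very end of the fingers, on their centre line; the grasp point (between the pads) lies 19 mm behind it; z points along the fingers, y is the direction in which the jaws open and shut (so a half turn about z gives the same grasp; the last joint's range is limited). The gripper opens to 85 mm and grips with 20 to 120 N. Pads are 22 mm wide; open, the fingers measure 114 mm over their backs; the gripper's body (76 mm by 85 mm) begins 54 mm behind the grasp point. The pads swing forward as they close: fully open they stand 13 mm farther back than shut.
Start: joints at [65.718, 4.979, 10.078, 95.1, 0, 90], TCP at [0.226, 0.501, 0.231] pointing down, gripper open.
Joint ranges: [-179.16, 179.16], [-48.56, 103.87], [-65.8, 70.77], [-126.05, 130.52], [-82.76, 87.17], [-180, 180]. Speed limits (degrees/s): [127.2, 127.2, 147.25, 180, 180, 180].

INTERFACE

Orientations are given as [roll, pitch, yaw] about the fixed x, y, z axes, in that order (R = Rz(yaw) Ry(pitch) Rx(roll)).
In Python, from workcell import bot gives the robot as it stands.
- The arm moves only by the shell command python3 -m pendant 'ROWS' [FORCE]. ROWS is JSON, a list that holds one entry, the list of rows, each a list of 7 numbers: the shift along the tool's x, y, z in cm, then the turn, a rotation vector about the tool's x, y, z in rad, then the opening in per cent of the stroke, from 0 (shut) to 100 (fully open). In form: [[[dx, dy, dz, ax, ay, az, gripper], ...]]. A call has 1 to 5 rows; each row shifts and turns the pose as measured when the row begins, along the tool's axes as they then stand; what a row does not reach is not made up. A row lasts 1/12 s, in which the tool goes at most 41.7 mm and 7.16 degrees, less where a joint would pass 70% of its speed; a pose out of reach is approached as far as the arm can. A call with a gripper value outside its range is refused whole. The fingers move at their own pace and stop on an object; FORCE is the grip in N (left out, the last holds). Time passes only in rows, so rows that do not move let the fingers close. It gives the time, the measured TCP pose, the force and the opening at its end, in the units of the state.
- bot.get_obs(): the state, without advancing time (a new reading comes with each control period).
- bot.camera(name): name is "scene" or "top" or "wrist"; returns the picture (400x640x3 uint8, red, green, blue); there is no depth.
- bot.get_calibration(name): a dict with "intrinsics" (3x3 intrinsics, pixels), "D" ([k1, k2, p1, p2, k3] as OpenCV has them; the pictures are not rectified), "pose" (4x4, takes a point from camera to world coordinates); the wrist camera has in their place "T_tool_cam" (4x4, takes a point from camera to tool coordinates, whose origin is the TCP and whose axes are the flange's). Camera axes: x right, y down, z forward; pixel columns grow to the right and rows downward; lengths in m; the calibration is good to about 2 mm. A picture is of the moment at which its call begins: read the wrist's pose just before it. get_calibration takes no time and is no camera call.
- bot.job_done(): hands the job in, once; it reports no verdict.
Trained networks look in the newest picture that a camera, given by its name, has taken for a name from the list of things; names that differ only in an ending like _2 or _b are one class to them, and where a whole thing is asked for, a point or a joint stands for the part that bears it (a point fixed in the world has none). Each returns a list of dicts, best first, with "confidence" (0 to 1); they miss things now and then, are a little off and sometimes report something else, mostly with a low value. They report only what shows in the picture. A call takes as long as a camera call. They do not tell look-alikes from the thing itself.
- bot.masks_of(camera, thing): "pixels" (400x640 bool, what is visible of it) and "extent" ([left, top, right, bottom] in pixels, round what is visible of it).
- bot.mark_of(camera, thing): "uv" ([column, row] in pixels: a listed point, or the origin of a listed thing).
The state is a dict: "time": time; "q": joint angles; "qd": joint speeds; "joint_efforts": joint torques, N m; "ee_pos": TCP position; "tcp_rot": TCP orientation; "wrist_force": force on the tool from outside, world axes, zero at the start; "torque": the same for the moment, N m; "opening": finger opening in m.
Only numpy, scipy, OpenCV 4.12 (cv2) and the standard library are available. Lean on these libraries where they do the work, as an engineer would, in place of code of your own. Each camera call takes 0.05 s, during which the arm holds its last target. There are 200 camera calls.

## Working session

There is one attempt and no reset: what is moved stays moved. The work goes in short steps, Python scripts to look and compute and a shell command to move; the robot and the scene stay as the last step left them, time stands still between calls to the robot, and variables do not carry over. Pictures are saved under pics/ and viewed, about 8 in all and at most 12, crops included, and the job is handed in when it is done.

```bash
mkdir -p pics; cat > h.py <<'E'
import numpy as np, cv2
from scipy.spatial.transform import Rotation as R
from workcell import bot
def pose(cam,obs=None):
    c=bot.get_calibration(cam)
    if cam!="wrist": return c,np.array(c["pose"])
    o=obs or bot.get_obs(); T=np.eye(4); T[:3,:3]=R.from_euler('xyz',o["tcp_rot"],degrees=True).as_matrix(); T[:3,3]=o["ee_pos"]
    return c,T@np.array(c["T_tool_cam"])
def onplane(cam,uv,z,obs=None):
    c,P=pose(cam,obs)
    n=cv2.undistortPoints(np.array([[uv]],float),np.array(c["intrinsics"]),np.array(c["D"]))[0,0]
    d=P[:3,:3]@np.array([n[0],n[1],1]); o=P[:3,3]
    return o+d*(z-o[2])/d[2]
def save(cam,name):
    im=bot.camera(cam); cv2.imwrite(f"pics/{name}.png",im[:,:,::-1]); return im
E
python3 - <<'E'
from h import *
print(bot.get_obs())
for cam in ["top","scene"]:
    save(cam,cam+"1")
    for t,z in [("left_grip",.119),("right_grip",.119),("red_pot_center",.1175)]:
        for m in bot.mark_of(cam,t)[:4]: print(cam,t,m["confidence"],np.round(m["uv"],1),onplane(cam,m["uv"],z).round(4))
a=cv2.imread("pics/top1.png");b=cv2.imread("pics/scene1.png")
E
```

```text
{'time': 0.0, 'q': array([6.57169003e+01, 5.01181624e+00, 1.00339563e+01, 9.51015162e+01,
       7.99541941e-04, 8.99986003e+01]), 'qd': array([-0.07465124,  0.02605159,  0.03020986,  0.05699355, -0.04014128,
        0.01412417]), 'joint_efforts': array([ 2.48256540e-03, -5.20385563e+01,  4.64808798e+01,  1.60274404e-02,
        1.62585047e-04,  3.78372150e-06]), 'ee_pos': array([0.22608014, 0.50111573, 0.23057176]), 'tcp_rot': array([-1.79920624e+02, -8.01480351e-04,  1.55718299e+02]), 'wrist_force': array([ 0.92966265, -0.46761891, -0.58521992]), 'torque': array([-0.04174922, -0.01732751,  0.00624949]), 'opening': 0.08535274304774637}
top left_grip 0.7 [235.3 201. ] [0.568  0.1896 0.119 ]
top right_grip 0.89 [347.1 215. ] [ 0.5269 -0.0873  0.119 ]
top red_pot_center 0.95 [439.5 292.9] [ 0.3303 -0.3079  0.1175]
top red_pot_center 0.55 [362.7 115.9] [ 0.7816 -0.1357  0.1175]
scene left_grip 0.84 [414.3 173. ] [0.5593 0.1925 0.119 ]
scene right_grip 0.84 [292.  187.1] [ 0.5213 -0.0845  0.119 ]
scene red_pot_center 0.71 [182.2 173.4] [ 0.4051 -0.3183  0.1175]
scene red_pot_center 0.56 [295.3 283.8] [ 0.7542 -0.1346  0.1175]
```

View pics/top1.png

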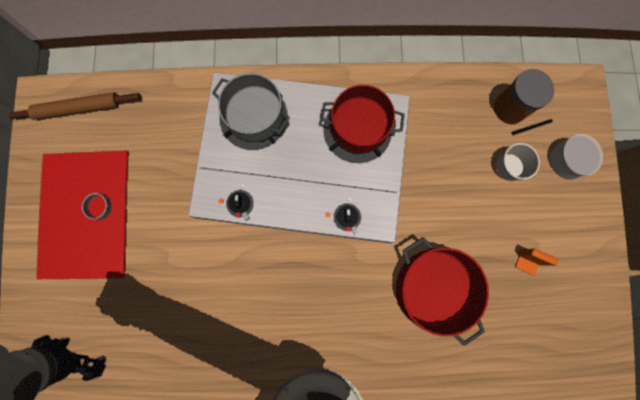

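View pics/scene1.png

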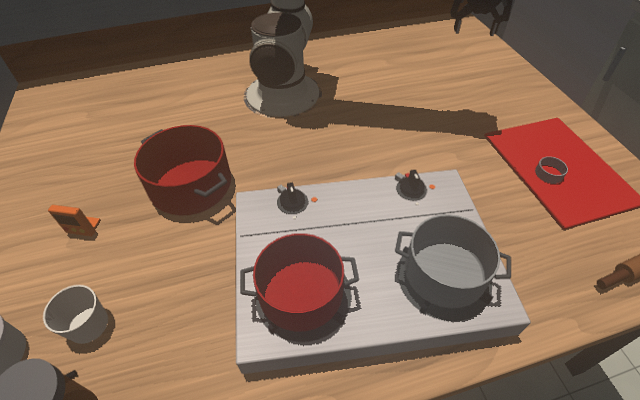

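The small red pot stands on the right ring, at about (362,118) in the top picture. Its knob is the right one, at (347,215) top and (292,187) scene, which puts it near (0.524, -0.086). The large red pot is beside the hob. Moving over now.

```bash

python3 -m pendant '[[[-3.2,-2.6,0,0,0,0,100],[-3.2,-2.6,0,0,0,0,100],[-3.2,-2.6,0,0,0,0,100],[-3.2,-2.6,0,0,0,0,100],[-3.2,-2.6,0,0,0,0,100]]]' 60
python3 -m pendant '[[[-3.2,-2.6,0,0,0,0,60],[-3.2,-2.6,0,0,0,0,60],[-3.2,-2.6,0,0,0,0,60],[-3.2,-2.6,0,0,0,0,60],[-3.2,-2.6,0,0,0,0,60]]]'
python3 -m pendant '[[[-3.2,-2.6,0,0,0,0,33],[-3.2,-2.6,0,0,0,0,33],[-3.2,-2.6,0,0,0,0,33],[-2,-1.6,0,0,0,0,33],[0,0,0,0,0,0,33]]]'
python3 - <<'E'
from h import *
o=bot.get_obs(); print(o["q"].round(1),o["ee_pos"],o["tcp_rot"],o["opening"])
save("wrist","w1")
for t,z in [("right_grip",.119),("left_grip",.119)]:
    for m in bot.mark_of("wrist",t)[:3]: print(t,m["confidence"],np.round(m["uv"],1),onplane("wrist",m["uv"],z).round(4))
E
```

```text
time: 0.82
ee_pos: [0.3176, 0.3176, 0.2279]
tcp_rot: [-179.8, -0.1, 156.4]
wrist_force: [0.1, 0.1, -0.4]
opening: 0.0855
time: 1.23
ee_pos: [0.411, 0.131, 0.229]
tcp_rot: [180.0, 0.1, 156.5]
wrist_force: [0.3, 1.6, -0.3]
opening: 0.0512
time: 1.65
ee_pos: [0.4813, -0.0106, 0.2296]
tcp_rot: [180.0, 0.3, 156.1]
wrist_force: [-0.2, -0.1, -0.1]
opening: 0.0281
[-1.2 -4.7  0.2 94.6 -0.1 22.6] [ 0.48133607 -0.01058196  0.22960245] [179.95374417   0.25951156 156.14846017] 0.028117163582703303
right_grip 0.79 [256.1 275.6] [ 0.5266 -0.087   0.119 ]
left_grip 0.74 [571.4 197.2] [0.5667 0.1914 0.119 ]
left_grip 0.28 [258.2 271.2] [ 0.5232 -0.0822  0.119 ]
```

View pics/w1.png

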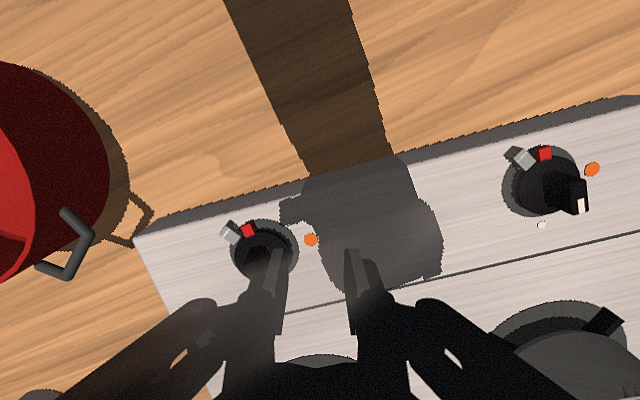

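```bash

python3 -m pendant '[[[-3.0,-2.2,0,0,0,0,33],[-3.0,-2.2,0,0,0,0,33],[-1.1,-0.8,0,0,0,0,33],[0,0,0,0,0,-0.1,33],[0,0,0,0,0,-0.1,33]]]'
python3 -m pendant '[[[0,0,0,0,0,-0.07,33],[0,0,0,0,0,0,33]]]'
python3 - <<'E'
from h import *
o=bot.get_obs(); print(o["q"].round(1),o["ee_pos"],o["tcp_rot"],o["opening"])
save("wrist","w2");
for t,z in [("right_grip",.119),("left_grip",.119)]:
    for m in bot.mark_of("wrist",t)[:3]: print(t,m["confidence"],np.round(m["uv"],1),onplane("wrist",m["uv"],z).round(4))
Rm=R.from_euler('xyz',o["tcp_rot"],degrees=True).as_matrix()
print(100*Rm.T@(np.array([.5262,-.0868,.102])-o["ee_pos"]))
E
```

```text
time: 2.22
ee_pos: [0.5244, -0.0782, 0.2316]
tcp_rot: [179.8, 0.3, 168.5]
wrist_force: [0.5, -0.4, 0.0]
opening: 0.0285
time: 2.38
ee_pos: [0.5241, -0.0756, 0.2318]
tcp_rot: [179.8, 0.3, 173.2]
wrist_force: [-0.0, -0.2, 0.5]
opening: 0.0283
[-8.3  1.9  6.9 94.7  0.2 -1.5] [ 0.52412516 -0.07556771  0.23179123] [179.83253268   0.28883268 173.19384952] 0.028325429479848504
right_grip 0.75 [301.2 199.4] [ 0.5253 -0.0875  0.119 ]
left_grip 0.78 [621.7 209.4] [0.5693 0.186  0.119 ]
[-0.27370396 -1.12866036 12.97742408]
```

View pics/w2.png

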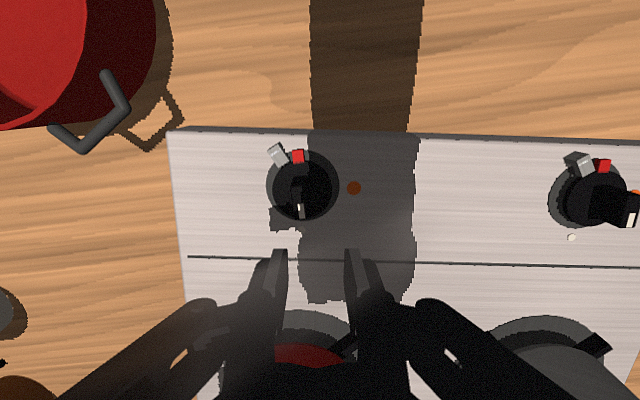

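```bash

python3 -m pendant '[[[-0.2,-1.2,0,0,0,0.02,33],[0,0,3,0,0,0,33],[0,0,3,0,0,0,33],[0,0,1.5,0,0,0,33],[0,0,0,0,0,0,33]]]'
python3 - <<'E'
from h import *
o=bot.get_obs(); print(o["q"].round(1),o["ee_pos"],o["tcp_rot"],o["opening"])
save("wrist","w3")
for m in bot.mark_of("wrist","right_grip")[:3]: print(m["confidence"],np.round(m["uv"],1),onplane("wrist",m["uv"],.119).round(4))
Rm=R.from_euler('xyz',o["tcp_rot"],degrees=True).as_matrix()
print(100*Rm.T@(np.array([.5257,-.0870,.102])-o["ee_pos"]))
E
```

```text
time: 2.95
ee_pos: [0.526, -0.0892, 0.1566]
tcp_rot: [179.9, 0.6, 171.1]
wrist_force: [0.2, 0.4, -0.1]
opening: 0.028
[-9.7  1.2 -2.1 86.1  0.1 -0.8] [ 0.52599054 -0.08921224  0.1565649 ] [179.86142602   0.6087658  171.06701756] 0.027976365786304185
0.64 [316.3 232.5] [ 0.5284 -0.0888  0.119 ]
[0.12102297 0.20083394 5.45601353]
```

View pics/w3.png

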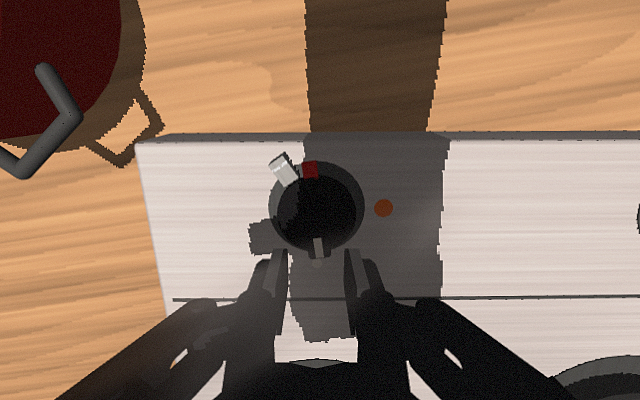

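The bar lies at (317,235), centred between the fingertips and in line with the jaws. Descending and gripping.

```bash

python3 -m pendant '[[[0,0,2,0,0,0,33],[0,0.1,2,0,0,0,33],[0,0,1.3,0,0,0,33],[0,0,0,0,0,0,33]]]'
python3 -m pendant '[[[0,0,0,0,0,0,0],[0,0,0,0,0,0,0],[0,0,0,0,0,0,0],[0,0,0,0,0,0,0]]]' 60
```

```text
time: 3.38
ee_pos: [0.5311, -0.0897, 0.1122]
tcp_rot: [179.9, 1.3, 170.9]
wrist_force: [-0.1, -0.2, 0.0]
opening: 0.0284
time: 3.72
ee_pos: [0.5317, -0.0896, 0.1138]
tcp_rot: [179.8, 1.4, 170.9]
wrist_force: [2.9, 0.1, -8.9]
opening: 0.0122
```

```bash

python3 -m pendant '[[[0,0,0,0,0,0,33],[0,0,0,0,0,0,33],[0.4,0.1,0.2,0,0.02,0,33],[0.2,0.1,0.9,0,0.01,0,33],[0,0,0,0,0,0,33]]]'
python3 - <<'E'
from h import *
o=bot.get_obs(); print(o["ee_pos"],o["tcp_rot"],o["opening"])
Rm=R.from_euler('xyz',o["tcp_rot"],degrees=True).as_matrix()
print(100*Rm.T@(np.array([.5262,-.0875,.103])-o["ee_pos"]))
E
```

```text
time: 4.13
ee_pos: [0.527, -0.087, 0.1059]
tcp_rot: [179.9, -0.2, 170.8]
wrist_force: [-0.4, 0.1, -0.1]
opening: 0.0281
[ 0.52702249 -0.0870489   0.10586687] [179.88449127  -0.21848151 170.83700111] 0.02811321958470839
[ 0.07292261 -0.0582103   0.28685036]
```

```bash

python3 -m pendant '[[[0.1,0,0.4,0,0,0,33],[0,0,0,0,0,0,0],[0,0,0,0,0,0,0],[0,0,0,0,0,0,0],[0,0,0,0,0,0,0]]]' 60
python3 -m pendant '[[[0,0,0.5,0,0,0,0],[0,0,0.4,0,0,0,0],[0,0,0.3,0,0,0,0]]]' 60
```

```text
time: 4.55
ee_pos: [0.5259, -0.0881, 0.1018]
tcp_rot: [-180.0, -0.2, 170.8]
wrist_force: [-0.0, 0.8, -0.1]
opening: 0.0133
time: 4.8
ee_pos: [0.5262, -0.0884, 0.0932]
tcp_rot: [-179.9, 0.0, 170.8]
wrist_force: [-15.6, 0.9, 45.2]
opening: 0.013
```

```bash

python3 -m pendant '[[[0,0,0.15,0,0,-0.1,0],[0,0,0.15,0,0,-0.12,0],[0,0,0.15,0,0,-0.12,0]]]' 60
python3 -m pendant '[[[0,0,0.15,0,0,-0.12,0],[0,0,0.15,0,0,-0.12,0],[0,0,0.15,0,0,-0.12,0]]]' 60
```

```text
time: 5.05
ee_pos: [0.5259, -0.0882, 0.0935]
tcp_rot: [-179.9, 0.2, -169.2]
wrist_force: [-6.3, 1.6, 16.4]
opening: 0.0125
time: 5.3
ee_pos: [0.5257, -0.0881, 0.0935]
tcp_rot: [-179.6, 0.3, -147.7]
wrist_force: [-7.4, 1.1, 16.3]
opening: 0.0127
```

```bash

python3 -m pendant '[[[0,0,0.15,0,0,-0.12,0],[0,0,0.15,0,0,-0.12,0],[0,0,0.15,0,0,-0.12,0],[0,0,0.15,0,0,-0.12,0]]]' 60
python3 -m pendant '[[[0,0,0.1,0,0,-0.12,0],[0,0,0,0,0,-0.12,0],[0,0,0,0,0,-0.08,0],[0,0,0,0,0,0,0]]]' 60
```

```text
time: 5.63
ee_pos: [0.5254, -0.0879, 0.0935]
tcp_rot: [-179.3, 0.2, -119.1]
wrist_force: [-5.9, 1.2, 17.5]
opening: 0.0126
time: 5.97
ee_pos: [0.5251, -0.0879, 0.0949]
tcp_rot: [-179.1, -0.1, -99.5]
wrist_force: [-1.9, 0.5, 6.4]
opening: 0.0128
```

Turned about 1.56 rad. Releasing and rising.

```bash

python3 -m pendant '[[[0,0,0,0,0,0,33],[0,0,0,0,0,0,33],[0,0,0,0,0,0,33],[0,0,-1,0,0,0,33],[0,0,-2,0,0,0,33]]]'
python3 -m pendant '[[[0,0,-3,0,0,0,33],[0,0,-4,0,0,0,33],[0,0,-4,0,0,0,33],[0,0,-2,0,0,0,33],[0,0,0,0,0,0,33]]]'
python3 - <<'E'
from h import *
o=bot.get_obs(); print(o["ee_pos"],o["wrist_force"])
save("wrist","w4");save("top","t2")
for t in ["red_pot_center"]:
    for m in bot.mark_of("top",t)[:3]: print(m["confidence"],m["uv"],onplane("top",m["uv"],.1175))
E
```

```text
time: 6.38
ee_pos: [0.5227, -0.0872, 0.1208]
tcp_rot: [-179.5, -0.1, -99.5]
wrist_force: [0.6, -0.5, -0.1]
opening: 0.0278
time: 6.8
ee_pos: [0.5202, -0.0864, 0.2601]
tcp_rot: [-179.5, -0.1, -99.6]
wrist_force: [0.9, -0.0, -0.0]
opening: 0.0285
[ 0.52016502 -0.08638166  0.26009521] [ 0.86626086 -0.03201366 -0.04811709]
0.6 [360.8, 118.4] [ 0.77494221 -0.13058104  0.1175    ]
```

View pics/w4.png

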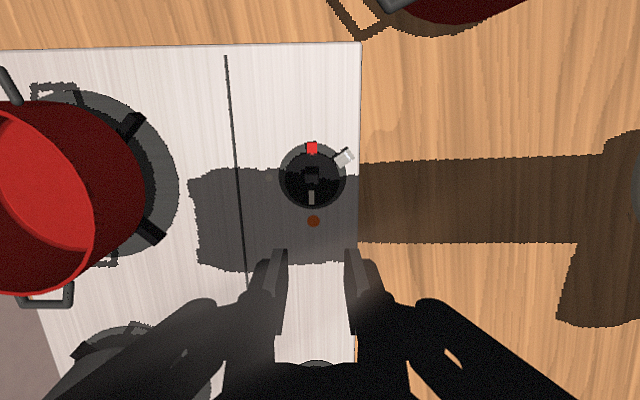

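The bar now runs along the hob's y axis, with the red tab at (312,147) past the gate at (343,157). The gripper is clear and the pot is in place.

```bash
python3 -c "
from workcell import bot
print(bot.job_done())"
```

```text
the job is handed in; nothing more can be done
None
```

The ring under the small red pot is turned on, and I handed the job in at about 7 s of the 35 s allowed; no verdict is reported. I gripped the right knob, pushed it down about 8 mm, turned it about 1.56 rad anticlockwise, let go and moved the arm clear.

- **Knob:** The last wrist picture shows the bar about a quarter turn on, with the red tab past the gate. The 1.56 rad comes from the gripper's own turn, since the knob's angle cannot be read directly.
- **Red pot:** The top camera's network put it at (0.775, -0.131) afterwards, against (0.782, -0.136) at the start. That 8 mm difference is likely detection noise, as the arm never went near the pot.
- **Other knob:** I never touched it. The last picture does not show it, so I did not check it afterwards.
- **Robot:** The wrist force was about zero after release, with the arm 26 cm above the table and clear of everything.

- **First grip:** It was about 12 mm too high and 5 mm off, so I reopened, corrected and gripped again.
- **Push force:** The measured vertical wrist force reached 45 N at the bottom of the push, below the 120 N wrist limit. It went through the fingers holding the knob, not the arm or the gripper's body, which have the 40 N limit.

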